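# Set the pack size on a pen counter by clicks

## Robot

A 6-joint arm with a two-finger parallel gripper is mounted at the origin on the work surface. World frame = base frame: x ahead of the robot, y to its left, z up, the work surface at z = 0. Lengths are in m, angles in rad, forces in N, time in s.
With the tool pointing down it reaches from about 0.375 to 0.9 m from the base axis. Payload 3.1 kg.
Tool frame: the origin (TCP) lies midway between the tips of the shut fingers; the grasp point (between the pads) lies 19 mm behind it (arm.grip_point_offset is the distance from the TCP to the grasp point, in m); y points along the fingers, z is the direction in which the jaws open and shut, and the axes are right-handed (so a half turn about y gives the same grasp; the last joint's range is limited). The gripper opens to 87 mm and grips with 3 to 60 N. Pads are 19 mm wide; open, the fingers measure 117 mm over their backs; the gripper's body (75 mm by 190 mm) begins 51 mm behind the grasp point.
Start: joints at [-1.405, 0.527, 1.433, -0, 1.181, -0.178], TCP at [0.211, -0.588, 0.223] pointing down, gripper open.
Joint ranges: [-3.08, 3.08], [-0.75, 2.2], [0.22, 2.44], [-1.43, 4.57], [0, 2.65], [-2.85, 2.85]. Speed limits (rad/s): [2.79, 2.79, 3.14, 3.14, 3.14, 3.14].

## Interface

Orientations are given as a rotation vector (axis times angle).
In Python, from rig import arm gives the robot as it stands.
- The arm moves only by the tool jog_arm, never from a script. Its argument "rows" is a list of rows, each an object with "grip": the finger opening in cm, from 0 to 8.7; "dp": the shift along the tool's x, y, z in cm, a list of three; "roll": the turn about the tool's y in degrees. A call has exactly 10 rows; each row shifts and turns the commanded pose from where the row before left it, along the tool's axes as they then stand; what a row does not reach is not made up. A row lasts 1/12 s, in which the tool goes at most 41.7 mm and 7.16 degrees, less where a joint would pass 70% of its speed; a pose out of reach is approached as far as the arm can. A call with a gripper value outside its range is refused whole. The fingers move at their own pace and stop on an object; "force" is the grip in N (left out, the last holds). Time passes only in rows, so rows that do not move let the fingers close, or fill a call up. It gives the time, the measured TCP pose, the force and the opening at its end, in the units of the state.
- arm.state(): the state, without advancing time (a new reading comes with each control period).
- arm.read_camera(name): name is "scene" or "side" or "wrist"; returns the picture (384x512x3 uint8, red, green, blue); there is no depth.
- arm.calibration(name): a dict with "mtx" (3x3 intrinsics, pixels), "distortion" ([k1, k2, p1, p2, k3] as OpenCV has them; the pictures are not rectified), "R" (3x3) and "t" (3): a world point X has camera coordinates R X + t. Camera axes: x right, y down, z forward; pixel columns grow to the right and rows downward; lengths in m; the calibration is good to about 2 mm. A picture is of the moment at which its call begins: read the wrist's pose just before it. calibration takes no time and is no camera call; for the wrist camera it gives the pose at the moment of the call.
- arm.finish_job(): hands the job in, once; it reports no verdict.
The state is a dict: "clock": time; "joints": joint angles; "dq": joint speeds; "joint_torque": joint torques, N m; "tool_pos": TCP position; "ee_rot": TCP orientation; "ft_force": force on the tool from outside, world axes, zero at the start; "ft_torque": the same for the moment, N m; "grip_width": finger opening in m.
Only numpy, scipy, OpenCV 4.12 (cv2) and the standard library are available. Lean on these libraries where they do the work, as an engineer would, in place of code of your own. Each camera call takes 0.05 s, during which the arm holds its last target.

## Task

Set the pack size on the pen counter: push its orange dial gently down to unlock it, turn it back counter-clockwise to its home stop without forcing the stop, then push and turn it clockwise exactly five clicks from home and never on to a sixth. Let go so that it springs back up and locks there, and leave the pen jars and the tub where they stand.

Things in the scene. Friction and masses are not known exactly. Their poses are not given: they have to be found in the camera images.
- counter: bench pen counter, a fixed white case 180 mm (x) by 300 mm (y), deck 90 mm above the table; its origin is on the table under the dial's axis. In its own frame the deck reaches 90 mm either side of the dial in x, and y = -90 to +210 mm. A clear open hopper of red pens, 60 mm high, stands on the deck at y = +118 to +202 mm
- dial_grip (a point): middle of the dial's grip, on the dial's upright axis, 126 mm above the table while the dial is up. The grip is an orange bar 50 mm long (this point's x), 16 mm wide (its y), from 102 to 140 mm above the table: pinch it across its width. The white pointer end of the bar is this point's -x. Up, the dial is locked. Seen from above, clockwise leads away from home
- skirt (a point): middle of the top of the round black skirt (radius 33 mm, 102 mm above the table) that carries the bar and moves with it. Pushing the dial down against its spring takes 3 N to start and 1.5 N more per mm; from 4 mm down (9 N) it is free to turn; 10 mm down (18 N) damages its works: keep it 5 to 7 mm down. Let go, it settles into the nearest rest, springs up and locks
- pointer (a point): white pointer's end on the skirt, 30 mm from the axis, 102 mm above the table; axes parallel to the grip's. Clicks: leaving a rest takes 0.2 to 0.3 N m; the resistance falls to zero half-way, then the dial pulls itself on into the next rest, where resistance jumps back. Rests are NOT evenly spaced (12 to 18 degrees apart): count by feel. Past half-way from click 5 to 6 counts as a sixth
- home_mark (a point): red home mark on the deck, 49 mm from the dial's axis towards the counter's own -x; at home the pointer points at it. Home is a rest too and counts as zero clicks; the dial starts two to four clicks clockwise of it. There the dial meets the home stop, a spring buffer giving a further 0.12 N m per degree; being forced more than 7 degrees past home damages it
- jar_a_mid (a point): the middle, 70 mm above the table, of a loose clear jar of red pens with an orange lid, 84 mm across and 147 mm high: leave it alone
- jar_b_mid (a point): the middle, 70 mm above the table, of a loose clear jar of red pens with an orange lid, 84 mm across and 147 mm high: leave it alone
- tub_mid (a point): the middle, 42 mm above the table, of a loose round translucent tub with a white lid, 96 mm across and 84 mm high: leave it alone

How it is judged:
By the outcome, as a careful person would: the job done as asked, in the order asked, and still so for the second after the job is handed in, with the robot touching nothing.
It also fails if it takes over 70 s, if anything falls off the work surface, if the arm or the gripper's body presses on something with over 40 N, if the wrist force passes 120 N, or if a joint passes its speed limit or range.

## Working session

There is one attempt and no reset: what is moved stays moved. The work goes in short steps, Python scripts to look and compute and a tool call to move; the robot and the scene stay as the last step left them, time stands still between calls to the robot, and variables do not carry over. Pictures are saved under pics/ and viewed, and the job is handed in when it is done.

Besides the shell and the picture viewer there is one more tool, called after "Emit:" as a command line: name --argument value ..., lists and objects as JSON in quotes. jog_arm: Moves the arm, as the interface text tells. Its arguments: {"type":"object","properties":{"rows":{"type":"array"},"force":{"type":"number"}},"required":["rows"]}

```bash
ls; mkdir -p pics
python3 - <<'E'
from rig import arm
import cv2
s=arm.state(); print(s)
for n in ["scene","side","wrist"]:
    c=arm.calibration(n); im=arm.read_camera(n); cv2.imwrite(f"pics/{n}0.png",im[:,:,::-1]); print(n,c)
E
```

```text
pics
{'clock': 0.0, 'joints': array([-1.40448773e+00,  5.28456565e-01,  1.43387101e+00,  5.14627427e-06,
        1.18135605e+00, -1.78486156e-01]), 'dq': array([-0.00010478,  0.00119141,  0.00030134,  0.00036632,  0.00078102,
       -0.00081822]), 'joint_torque': array([-7.00044166e-04, -4.40039349e+01, -1.76592708e+01,  6.32393430e-02,
        5.82275062e-02, -1.73384715e-04]), 'tool_pos': array([ 0.21117109, -0.58749693,  0.22158746]), 'ee_rot': array([-0.3541703 ,  2.03626428, -2.03194717]), 'ft_force': array([-0.25076032,  0.53730555,  0.61099024]), 'ft_torque': array([ 0.02676071,  0.03898904, -0.03001676]), 'grip_width': 0.08702453215217162}
scene {'mtx': array([[376.63587768,   0.        , 252.81831232],
       [  0.        , 376.63587768, 195.06970639],
       [  0.        ,   0.        ,   1.        ]]), 'distortion': array([-0.08297561,  0.        ,  0.        ,  0.        ,  0.        ]), 'R': array([[-0.70217873,  0.71198096, -0.00530511],
       [ 0.43409924,  0.42219304, -0.79580832],
       [-0.56436059, -0.56110262, -0.60552536]]), 't': array([ 0.42382216, -0.15713523
[... 237 characters left out ...]
      ,  0.        ,  0.        ]), 'R': array([[ 0.93382459, -0.35765835,  0.00722046],
       [-0.26308922, -0.70030694, -0.66359193],
       [ 0.24239573,  0.61777884, -0.7480599 ]]), 't': array([-0.5602237 ,  0.21484539,  0.84550116])}
wrist {'mtx': array([[337.1061693 ,   0.        , 253.96987346],
       [  0.        , 337.1061693 , 192.8450468 ],
       [  0.        ,   0.        ,   1.        ]]), 'distortion': array([-0.08752881,  0.        ,  0.        ,  0.        ,  0.        ]), 'R': array([[ 0.3388478 , -0.94083832, -0.00232858],
       [-0.90017822, -0.32492163,  0.29000881],
       [-0.27360801, -0.09617271, -0.95702114]]), 't': array([-0.62474127, -0.03538451,  0.39171724])}
```

View pics/scene0.png

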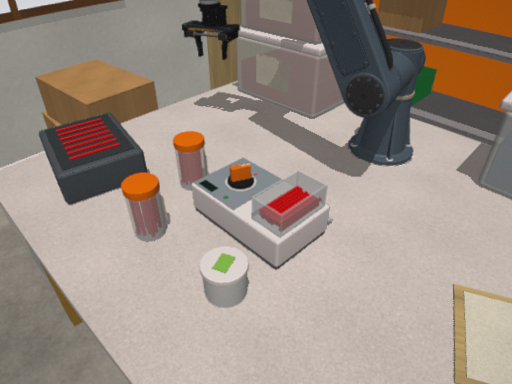

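View pics/side0.png

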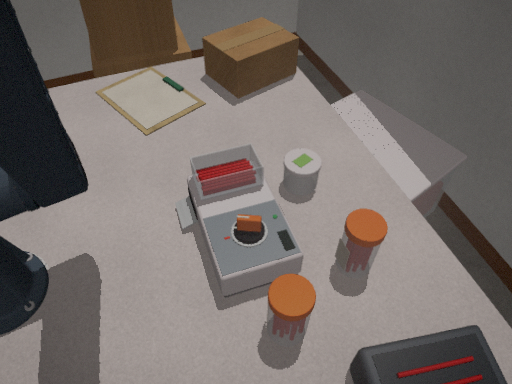

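View pics/wrist0.png

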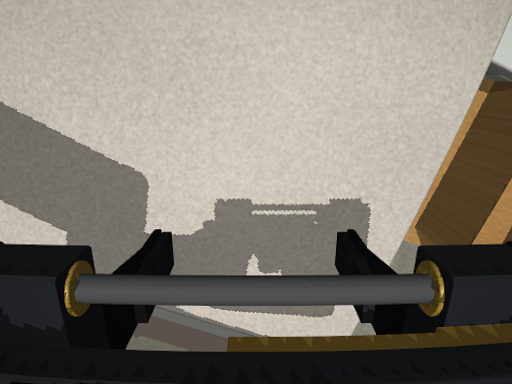

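Scene view: dial bar at about (240,173), hopper at (290,205). Side view: bar at (249,223), red home mark at (227,238), jars at (364,230) and (291,297), tub at (302,165). I'll zoom in and triangulate.

```bash
cat > h.py <<'E'
import numpy as np,cv2
from rig import arm
def ray(n,uv,c=None):
    c=c or arm.calibration(n)
    p=cv2.undistortPoints(np.array([[uv]],float),c["mtx"],c["distortion"])[0,0]
    R=c["R"];return -R.T@c["t"], R.T@np.array([p[0],p[1],1.])
def onz(n,uv,z,c=None):
    o,d=ray(n,uv,c);return o+d*(z-o[2])/d[2]
def two(n1,u1,n2,u2):
    o1,d1=ray(n1,u1);o2,d2=ray(n2,u2)
    A=np.c_[d1,-d2];s=np.linalg.lstsq(A,o2-o1,rcond=None)[0]
    a=o1+s[0]*d1;b=o2+s[1]*d2
    return (a+b)/2,np.linalg.norm(a-b)
def proj(n,X,c=None):
    c=c or arm.calibration(n)
    return cv2.projectPoints(np.array([X],float),cv2.Rodrigues(c["R"])[0],c["t"],c["mtx"],c["distortion"])[0][0,0]
E
python3 - <<'E'
import cv2,numpy as np
for n,(x,y,w,h) in {"scene":(180,140,160,120),"side":(180,140,140,160)}.items():
    im=cv2.imread(f"pics/{n}0.png")[y:y+h,x:x+w]
    im=cv2.resize(im,None,fx=600/h if n=="side" else 5,fy=600/h if n=="side" else 5,interpolation=cv2.INTER_NEAREST);cv2.imwrite(f"pics/{n}0z.png",im)
from h import *
for n in ["scene","side"]:
    im=cv2.imread(f"pics/{n}0.png");b,g,r=[im[:,:,i].astype(int) for i in range(3)]
    m=((r>150)&(g<140)&(g>40)&(b<80)).astype(np.uint8)
    k,l,st,ce=cv2.connectedComponentsWithStats(m)
    for i in range(1,k):
        if st[i][4]>30: print(n,"orange",st[i],ce[i])
    m=((r>120)&(g<60)&(b<60)).astype(np.uint8)
    k,l,st,ce=cv2.connectedComponentsWithStats(m)
    for i in range(1,k):
        if st[i][4]>3: print(n,"red",st[i],ce[i])
E
```

```text
scene orange [373   0   6  11  36] [376.25         3.38888889]
scene orange [ 443    0   69   37 1989] [480.75113122  14.81850176]
scene orange [ 422   43   90   69 3674] [469.1927055   75.78851388]
scene orange [  37   60   95   44 1384] [85.62210983 80.10910405]
scene orange [173 131  31  22 485] [187.72164948 141.04329897]
scene orange [230 165  21  16 257] [239.86770428 171.86381323]
scene orange [121 173  37  28 774] [138.78552972 185.78036176]
scene red [ 56 118  45  14 111] [ 77.73873874 124.6036036 ]
scene red [ 58 122  46  14 114] [ 80.6754386  128.42982456]
scene red [ 60 126  47  14 121] [ 83.40495868 132.46280992]
scene red [ 62 130  48  15 133] [ 85.81203008 136.7593985 ]
scene red [ 65 134  48  16 141] [ 88.22695035 141.27659574]
scene red [ 67 138  49  17 142] [ 90.95774648 145.94366197]
scene red [ 69 143  51  17 146] [ 93.80136986 150.85616438]
scene red [202 142   1   4   4] [202.  143.5]
scene red [268 186  41  27 496] [288.19354839 199.55645161]
side orange [ 346  209   41   32 1010] [366.50594059 224.66831683]
side orange [237 215  24   6  89] [250.82022472 217.80898876]
side orange [ 269  274   47   42 1553] [291.643915  294.5363812]
side red [198 159  54  21 471] [224.09978769 169.3566879 ]
side red [399 357  74  20 274] [434.99270073 366.2919708 ]
side red [447 375  35   9 101] [466.04950495 379.78217822]
```

View pics/scene0z.png

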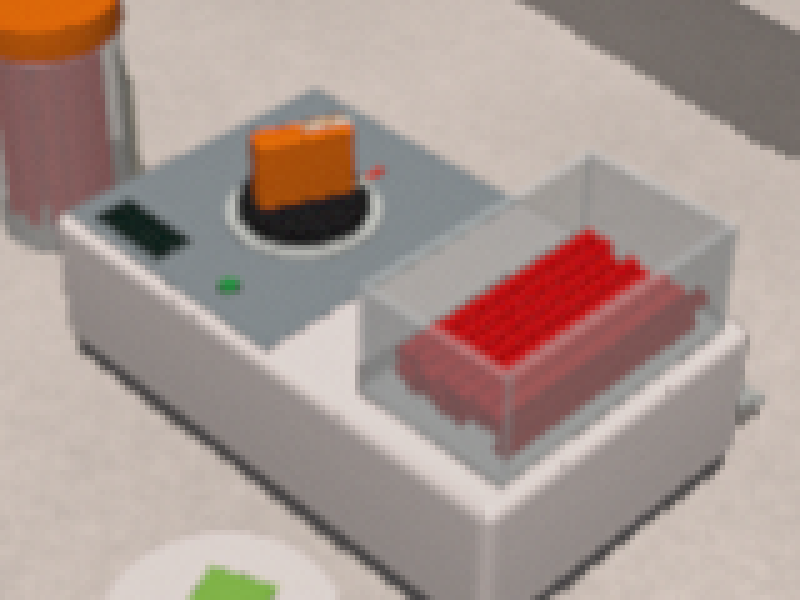

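View pics/side0z.png

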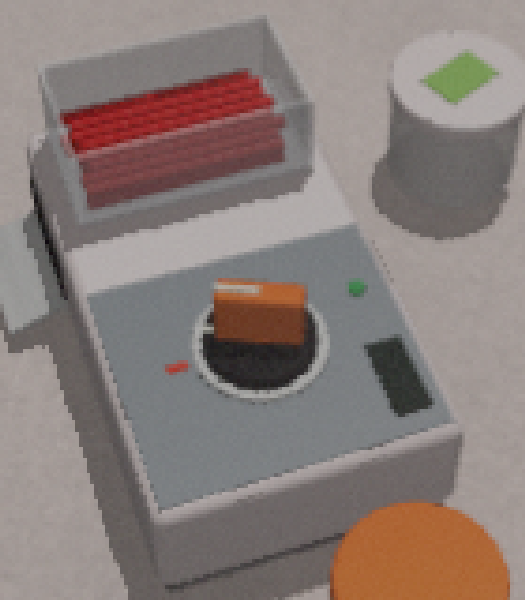

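Run:
```python
from h import *
S=lambda x,y:(180+x/5-.4,140+y/5-.4); D=lambda x,y:(180+x/3.75-.4,140+y/3.75-.4)
print("mark",onz("scene",S(374,173),.09),onz("side",D(176,368),.09),two("scene",S(374,173),"side",D(176,368)))
print("ring", onz("side",D(260,340),.09), onz("side",D(192,340),.09),onz("side",D(328,340),.09))
for p in [(214,279),(304,290),(304,303),(214,293)]: print("bar side",onz("side",D(*p),.14))
for p in [(250,133),(353,123),(263,126),(345,116)]: print("bar scene",onz("scene",S(*p),.14))
print("deck corners")
for p in [(317,90),(62,218),(490,515),(742,332)]: print("scene",onz("scene",S(*p),.09))
for p in [(160,515),(458,430)]: print("side",onz("side",D(*p),.09))
s=arm.state()
print("jars lid z.147", onz("scene",(187.7,138),.147),onz("scene",(141,183),.147),onz("side",(365,224),.147),onz("side",(291.6,293),.147))
print("tub",onz("side",(302,162),.084))
c=cv2.Rodrigues(s["ee_rot"])[0];print(c)
w=arm.calibration("wrist");print("wrist cam in tool", c.T@(-w["R"].T@w["t"]-s["tool_pos"]), c.T@w["R"].T)
```

```text
mark [ 0.49877799 -0.09702679  0.09      ] [ 0.49883952 -0.09429096  0.09      ] (array([ 0.49918975, -0.09562477,  0.09113379]), np.float64(0.0014904164512115005))
ring [ 0.54950679 -0.09258857  0.09      ] [ 0.51343663 -0.0790299   0.09      ] [ 0.58557742 -0.10618946  0.09      ]
bar side [ 0.52775393 -0.08002813  0.14      ]
bar side [ 0.57073952 -0.10434166  0.14      ]
bar side [ 0.56748483 -0.11261835  0.14      ]
bar side [ 0.5245637  -0.08917496  0.14      ]
bar scene [ 0.56835141 -0.11156276  0.14      ]
bar scene [ 0.52786642 -0.08247153  0.14      ]
bar scene [ 0.55982035 -0.11162958  0.14      ]
bar scene [ 0.52611807 -0.08967895  0.14      ]
deck corners
scene [ 0.46285645 -0.17565368  0.09      ]
scene [ 0.63454512 -0.18018077  0.09      ]
scene [0.64247476 0.10964549 0.09      ]
scene [0.47393666 0.1135553  0.09      ]
side [ 0.46161171 -0.18014375  0.09      ]
side [ 0.62877344 -0.18737433  0.09      ]
jars lid z.147 [ 0.55958462 -0.28542744  0.147     ] [ 0.75945637 -0.19533946  0.147     ] [ 0.75667321 -0.19994204  0.147     ] [ 0.55716693 -0.28555419  0.147     ]
tub [0.74860883 0.06294888 0.084     ]
[[-9.41139121e-01 -2.99148988e-04  3.38019327e-01]
 [-3.38019344e-01  1.65900649e-03 -9.41137700e-01]
 [-2.79235866e-04 -9.99998579e-01 -1.66247405e-03]]
wrist cam in tool [-0.08020756 -0.16200008  0.00091344] [[-8.79333252e-04  9.56927900e-01  2.90324338e-01]
 [ 3.89635166e-04 -2.90324100e-01  9.56928297e-01]
 [ 9.99999537e-01  9.54579442e-04 -1.17561126e-04]]
```

Emit:
jog_arm --rows '[{"grip": 8.7, "dp": [-3.0, 0, -2.2], "roll": 0}, {"grip": 8.7, "dp": [-3.0, 0, -2.2], "roll": 0}, {"grip": 8.7, "dp": [-3.0, 0, -2.2], "roll": 0}, {"grip": 8.7, "dp": [-3.0, 0, -2.2], "roll": 0}, {"grip": 8.7, "dp": [-3.0, 0, -2.2], "roll": 0}, {"grip": 8.7, "dp": [-3.0, 0, -2.2], "roll": 0}, {"grip": 8.7, "dp": [-3.0, 0, -2.2], "roll": 0}, {"grip": 8.7, "dp": [-3.0, 0, -2.2], "roll": 0}, {"grip": 8.7, "dp": [-3.0, 0, -2.2], "roll": 0}, {"grip": 8.7, "dp": [-3.0, 0, -2.2], "roll": 0}]'

```text
clock: 0.98
tool_pos: [0.4198, -0.278, 0.2224]
ee_rot: [-0.354, 2.035, -2.034]
ft_force: [0.2, -0.3, 0.1]
grip_width: 0.0868
```

Emit:
jog_arm --rows '[{"grip": 8.7, "dp": [-3.0, 0, -2.2], "roll": 0}, {"grip": 8.7, "dp": [-3.0, 0, -2.2], "roll": 0}, {"grip": 8.7, "dp": [-3.0, 0, -2.2], "roll": 0}, {"grip": 8.7, "dp": [-3.0, 0, -2.2], "roll": 0}, {"grip": 8.7, "dp": [-3.0, 0, -2.2], "roll": 0}, {"grip": 8.7, "dp": [-3.0, 0, -2.0], "roll": 0}, {"grip": 8.7, "dp": [0, 0, 0], "roll": -7}, {"grip": 8.7, "dp": [0, 0, 0], "roll": -7}, {"grip": 8.7, "dp": [0, 0, 0], "roll": -7}, {"grip": 8.7, "dp": [0, 0, 0], "roll": -7}]'

```text
clock: 1.82
tool_pos: [0.5446, -0.0959, 0.2222]
ee_rot: [-0.771, 1.724, -1.723]
ft_force: [1.0, 0.4, -0.2]
grip_width: 0.0869
```

Emit:
jog_arm --rows '[{"grip": 8.7, "dp": [0, 0, 0], "roll": -7}, {"grip": 8.7, "dp": [0, 0, 0], "roll": -7}, {"grip": 8.7, "dp": [0, 0, 0], "roll": -7}, {"grip": 8.7, "dp": [0, 0, 0], "roll": -7}, {"grip": 8.7, "dp": [0, 0, 0], "roll": -7}, {"grip": 8.7, "dp": [0, 0, 0], "roll": -7}, {"grip": 8.7, "dp": [0, 0, 0], "roll": -7}, {"grip": 8.7, "dp": [0, 0, 0], "roll": -7}, {"grip": 8.7, "dp": [0, 0, 0], "roll": -7}, {"grip": 8.7, "dp": [0, 0, 0], "roll": -7}]'

```text
clock: 2.65
tool_pos: [0.5445, -0.0964, 0.2223]
ee_rot: [-1.402, 0.841, -0.84]
ft_force: [-0.4, -0.7, -0.3]
grip_width: 0.0868
```

Emit:
jog_arm --rows '[{"grip": 8.7, "dp": [0, 0, 0], "roll": -7}, {"grip": 8.7, "dp": [0, 0, 0], "roll": -7}, {"grip": 8.7, "dp": [0, 0, 0], "roll": -7}, {"grip": 8.7, "dp": [0, 0, 0], "roll": -7}, {"grip": 8.7, "dp": [0, 0, 0], "roll": -5}, {"grip": 6, "dp": [0, 0, 0], "roll": 0}, {"grip": 5, "dp": [0, 0, 0], "roll": 0}, {"grip": 5, "dp": [0, 0, 0], "roll": 0}, {"grip": 5, "dp": [0, 0, 0], "roll": 0}, {"grip": 5, "dp": [0, 0, 0], "roll": 0}]'

```text
clock: 3.48
tool_pos: [0.5447, -0.0965, 0.2225]
ee_rot: [-1.533, 0.401, -0.401]
ft_force: [-0.1, -0.2, 0.7]
grip_width: 0.0615
```

Run:
```python
from h import *
s=arm.state();c=arm.calibration("wrist");im=arm.read_camera("wrist")
cv2.imwrite("pics/w1.png",im[:,:,::-1]);np.savez("w1.npz",**c)
R=cv2.Rodrigues(s["ee_rot"])[0];print(s["clock"],s["joints"],s["tool_pos"],R,s["ft_force"],s["ft_torque"],s["grip_width"])
```

```text
3.4833 [-3.77428814e-01  4.31008546e-01  1.61427632e+00  2.28978614e-05
  1.09643064e+00 -1.43698984e+00] [ 0.54468504 -0.09652096  0.22250611] [[ 8.72135672e-01 -1.06702750e-04  4.89264098e-01]
 [-4.89264094e-01  6.42124369e-05  8.72135679e-01]
 [-1.24476115e-04 -9.99999992e-01  3.79613264e-06]] [-0.12339014 -0.15837538  0.71722985] [ 0.06098164 -0.19668672 -0.02863159] 0.06146654408205382
```

View pics/w1.png

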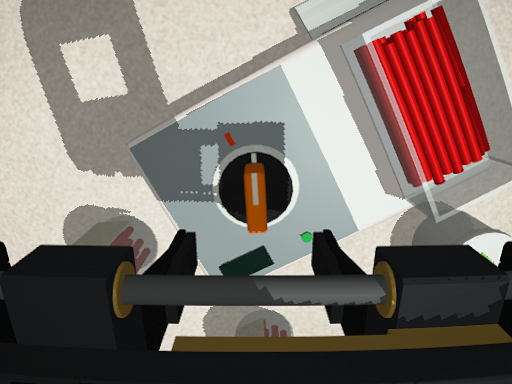

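Wrist view shows the dial: ring centre at about (258,187), bar top from (254,164) to (258,220), red mark (230,139), pointer line (254,157).

Run:
```python
import cv2,numpy as np
im=cv2.imread("pics/w1.png")[120:240,190:330];cv2.imwrite("pics/w1z.png",cv2.resize(im,None,fx=5,fy=5,interpolation=cv2.INTER_NEAREST))
```

```text
(no output)
```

View pics/w1z.png

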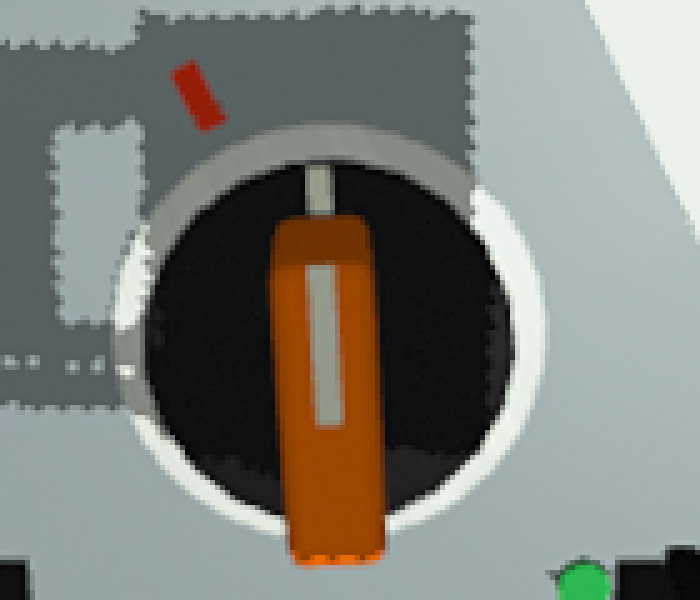

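Run:
```python
from h import *
c=dict(np.load("w1.npz"));P=lambda x,y:(190+x/5-.4,120+y/5-.4)
W=lambda x,y,z:onz("wrist",P(x,y),z,c)
f=lambda a:np.round(a,4)
print("pointer end",f(W(320,165,.102)),"mark",f(W(198,96,.09)))
# skirt top circle extremes (left,right,top)
pts=np.array([W(147,335,.102),W(513,335,.102),W(325,160,.102)])[:,:2]
A=np.c_[2*pts,np.ones(3)];x=np.linalg.solve(A,(pts**2).sum(1));print("skirt",f(x[:2]),(x[2]+x[0]**2+x[1]**2)**.5)
ring=np.array([W(113,335,.09),W(547,335,.09),W(330,122,.09)])[:,:2]
A=np.c_[2*ring,np.ones(3)];x=np.linalg.solve(A,(ring**2).sum(1));print("ring",f(x[:2]),(x[2]+x[0]**2+x[1]**2)**.5)
b=[W(272,265,.14),W(377,265,.14),W(385,553,.14),W(290,553,.14)]
for q in b: print("bar",f(q))
m=np.mean(b,0);d=(b[0]+b[1]-b[2]-b[3]);print(f(m),np.degrees(np.arctan2(d[1],d[0])),np.linalg.norm(d)/2)
```

```text
pointer end [ 0.5191 -0.0828  0.102 ] mark [ 0.4999 -0.0965  0.09  ]
skirt [ 0.547  -0.0965] 0.03194010740296613
ring [ 0.5496 -0.0979] 0.03947945010064934
bar [ 0.5228 -0.0931  0.14  ]
bar [ 0.5304 -0.0795  0.14  ]
bar [ 0.5718 -0.1007  0.14  ]
bar [ 0.5645 -0.1137  0.14  ]
[ 0.5474 -0.0967  0.14  ] 153.30218769952182 0.046493078994789674
```

Emit:
jog_arm --rows '[{"grip": 5, "dp": [0.27, 0, 0.09], "roll": -2.6}, {"grip": 5, "dp": [0, 2.0, 0], "roll": 0}, {"grip": 5, "dp": [0, 2.0, 0], "roll": 0}, {"grip": 5, "dp": [0, 2.0, 0], "roll": 0}, {"grip": 5, "dp": [0, 2.0, 0], "roll": 0}, {"grip": 5, "dp": [0, 1.5, 0], "roll": 0}, {"grip": 5, "dp": [0, 1.2, 0], "roll": 0}, {"grip": 5, "dp": [0, 1.0, 0], "roll": 0}, {"grip": 5, "dp": [0, 0, 0], "roll": 0}, {"grip": 5, "dp": [0, 0, 0], "roll": 0}]'

```text
clock: 4.37
tool_pos: [0.5474, -0.0971, 0.1053]
ee_rot: [-1.54, 0.365, -0.364]
ft_force: [-0.2, 0.2, 0.1]
grip_width: 0.0502
```

```bash
cat > st.py <<'E'
from h import *
s=arm.state();R=cv2.Rodrigues(s["ee_rot"])[0]
print(s["clock"],"pos",np.round(s["tool_pos"],4),"ptr ang",round(np.degrees(np.arctan2(-R[1,0],-R[0,0])),2),"F",np.round(s["ft_force"],2),"T",np.round(s["ft_torque"],3),"w",round(s["grip_width"],4))
E
python3 st.py
python3 - <<'E'
from h import *
for n in ["side","wrist"]:
    im=arm.read_camera(n)[:,:,::-1]
    im=cv2.resize(im[140:300,170:330],None,fx=3.7,fy=3.7,interpolation=cv2.INTER_NEAREST) if n=="side" else im
    cv2.imwrite(f"pics/{n}2.png",im)
E
```

```text
4.3667 pos [ 0.5474 -0.0971  0.1053] ptr ang 153.34 F [-0.16  0.23  0.13] T [ 0.068 -0.112 -0.001] w 0.0502
```

View pics/wrist2.png

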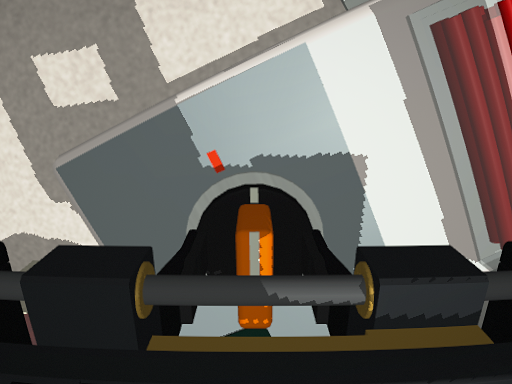

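View pics/side2.png

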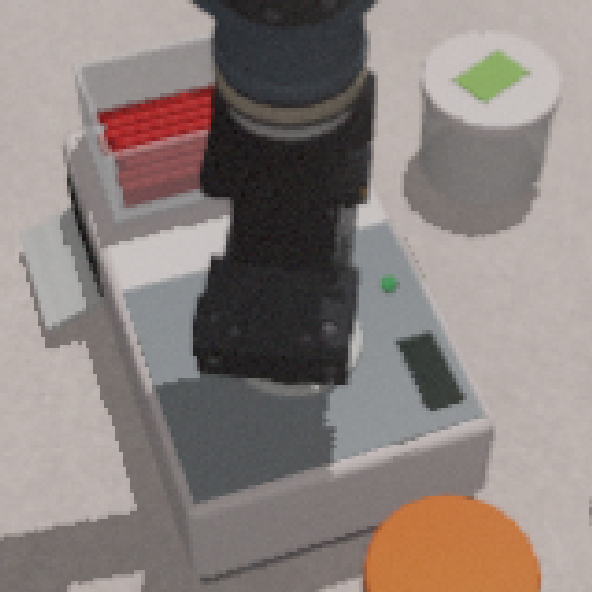

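Bar is centred and parallel between the pads. Closing.

Emit:
jog_arm --rows '[{"grip": 3, "dp": [0, 0, 0], "roll": 0}, {"grip": 1, "dp": [0, 0, 0], "roll": 0}, {"grip": 1, "dp": [0, 0, 0], "roll": 0}, {"grip": 1, "dp": [0, 0, 0], "roll": 0}, {"grip": 1, "dp": [0, 0, 0], "roll": 0}, {"grip": 1, "dp": [0, 0, 0], "roll": 0}, {"grip": 1, "dp": [0, 0, 0], "roll": 0}, {"grip": 1, "dp": [0, 0, 0], "roll": 0}, {"grip": 1, "dp": [0, 0, 0], "roll": 0}, {"grip": 1, "dp": [0, 0, 0], "roll": 0}]' --force 45

```text
clock: 5.3
tool_pos: [0.5476, -0.0971, 0.1056]
ee_rot: [-1.54, 0.364, -0.365]
ft_force: [-0.0, 0.9, 1.2]
grip_width: 0.0155
```

```bash
python3 st.py
```

```text
5.3 pos [ 0.5476 -0.0971  0.1056] ptr ang 153.36 F [-0.04  0.86  1.18] T [ 0.152 -0.092  0.08 ] w 0.0155
```

Gripped, width 15.5 mm. Now press down gradually.

Emit:
jog_arm --rows '[{"grip": 1, "dp": [0, 0.1, 0], "roll": 0}, {"grip": 1, "dp": [0, 0.1, 0], "roll": 0}, {"grip": 1, "dp": [0, 0.1, 0], "roll": 0}, {"grip": 1, "dp": [0, 0.1, 0], "roll": 0}, {"grip": 1, "dp": [0, 0, 0], "roll": 0}, {"grip": 1, "dp": [0, 0, 0], "roll": 0}, {"grip": 1, "dp": [0, 0, 0], "roll": 0}, {"grip": 1, "dp": [0, 0, 0], "roll": 0}, {"grip": 1, "dp": [0, 0, 0], "roll": 0}, {"grip": 1, "dp": [0, 0, 0], "roll": 0}]'

```text
clock: 6.13
tool_pos: [0.5477, -0.0972, 0.1025]
ee_rot: [-1.54, 0.364, -0.365]
ft_force: [-0.6, -0.4, 7.6]
grip_width: 0.016
```

```bash
python3 st.py
```

```text
6.1333 pos [ 0.5477 -0.0972  0.1025] ptr ang 153.35 F [-0.61 -0.44  7.56] T [0.172 0.227 0.013] w 0.016
```

Emit:
jog_arm --rows '[{"grip": 1, "dp": [0, 0.1, 0], "roll": 0}, {"grip": 1, "dp": [0, 0.1, 0], "roll": 0}, {"grip": 1, "dp": [0, 0.15, 0], "roll": 0}, {"grip": 1, "dp": [0, 0, 0], "roll": 0}, {"grip": 1, "dp": [0, 0, 0], "roll": 0}, {"grip": 1, "dp": [0, 0, 0], "roll": 0}, {"grip": 1, "dp": [0, 0, 0], "roll": 0}, {"grip": 1, "dp": [0, 0, 0], "roll": 0}, {"grip": 1, "dp": [0, 0, 0], "roll": 0}, {"grip": 1, "dp": [0, 0, 0], "roll": 0}]'

```text
clock: 6.97
tool_pos: [0.5478, -0.0971, 0.0999]
ee_rot: [-1.54, 0.364, -0.365]
ft_force: [-3.0, 0.4, 14.0]
grip_width: 0.0156
```

```bash
python3 st.py
```

```text
6.9667 pos [ 0.5478 -0.0971  0.0999] ptr ang 153.38 F [-3.04  0.39 13.98] T [0.328 0.419 0.083] w 0.0156
```

Emit:
jog_arm --rows '[{"grip": 1, "dp": [0, 0, 0], "roll": -1}, {"grip": 1, "dp": [0, 0, 0], "roll": -1}, {"grip": 1, "dp": [0, 0, 0], "roll": -1}, {"grip": 1, "dp": [0, 0, 0], "roll": -1}, {"grip": 1, "dp": [0, 0, 0], "roll": 0}, {"grip": 1, "dp": [0, 0, 0], "roll": 0}, {"grip": 1, "dp": [0, 0, 0], "roll": 0}, {"grip": 1, "dp": [0, 0, 0], "roll": 0}, {"grip": 1, "dp": [0, 0, 0], "roll": 0}, {"grip": 1, "dp": [0, 0, 0], "roll": 0}]'

```text
clock: 7.8
tool_pos: [0.5478, -0.0976, 0.1001]
ee_rot: [-1.549, 0.311, -0.312]
ft_force: [-3.8, -1.3, 14.6]
grip_width: 0.0152
```

```bash
python3 st.py
```

```text
7.8 pos [ 0.5478 -0.0976  0.1001] ptr ang 157.25 F [-3.85 -1.26 14.64] T [ 0.156  0.539 -0.338] w 0.0152
```

Emit:
jog_arm --rows '[{"grip": 1, "dp": [-0.03, 0, 0], "roll": -1}, {"grip": 1, "dp": [0, 0, 0], "roll": -1}, {"grip": 1, "dp": [0, 0, 0], "roll": -1}, {"grip": 1, "dp": [0, 0, 0], "roll": -1}, {"grip": 1, "dp": [0, 0, 0], "roll": 0}, {"grip": 1, "dp": [0, 0, 0], "roll": 0}, {"grip": 1, "dp": [0, 0, 0], "roll": 0}, {"grip": 1, "dp": [0, 0, 0], "roll": 0}, {"grip": 1, "dp": [0, 0, 0], "roll": 0}, {"grip": 1, "dp": [0, 0, 0], "roll": 0}]'

```text
clock: 8.63
tool_pos: [0.5476, -0.0969, 0.1]
ee_rot: [-1.556, 0.253, -0.255]
ft_force: [-2.8, 1.5, 14.1]
grip_width: 0.0157
```

```bash
python3 st.py
```

```text
8.6333 pos [ 0.5476 -0.0969  0.1   ] ptr ang 161.44 F [-2.83  1.54 14.15] T [0.263 0.332 0.351] w 0.0157
```

Emit:
jog_arm --rows '[{"grip": 1, "dp": [0, -0.04, 0], "roll": -1}, {"grip": 1, "dp": [0, 0, 0], "roll": -1}, {"grip": 1, "dp": [0, 0, 0], "roll": -1}, {"grip": 1, "dp": [0, 0, 0], "roll": 0}, {"grip": 1, "dp": [0, 0, 0], "roll": 0}, {"grip": 1, "dp": [0, 0, 0], "roll": 0}, {"grip": 1, "dp": [0, 0, 0], "roll": 0}, {"grip": 1, "dp": [0, 0, 0], "roll": 0}, {"grip": 1, "dp": [0, 0, 0], "roll": 0}, {"grip": 1, "dp": [0, 0, 0], "roll": 0}]'

```text
clock: 9.47
tool_pos: [0.5477, -0.0969, 0.1]
ee_rot: [-1.561, 0.212, -0.214]
ft_force: [-1.7, 1.7, 10.3]
grip_width: 0.0157
```

```bash
python3 st.py
```

```text
9.4667 pos [ 0.5477 -0.0969  0.1   ] ptr ang 164.44 F [-1.69  1.7  10.3 ] T [0.316 0.286 0.355] w 0.0157
```

Emit:
jog_arm --rows '[{"grip": 1, "dp": [0, 0.02, 0], "roll": -1}, {"grip": 1, "dp": [0, 0, 0], "roll": -1}, {"grip": 1, "dp": [0, 0, 0], "roll": -1}, {"grip": 1, "dp": [0, 0, 0], "roll": 0}, {"grip": 1, "dp": [0, 0, 0], "roll": 0}, {"grip": 1, "dp": [0, 0, 0], "roll": 0}, {"grip": 1, "dp": [0, 0, 0], "roll": 0}, {"grip": 1, "dp": [0, 0, 0], "roll": 0}, {"grip": 1, "dp": [0, 0, 0], "roll": 0}, {"grip": 1, "dp": [0, 0, 0], "roll": 0}]'

```text
clock: 10.3
tool_pos: [0.5478, -0.0975, 0.0998]
ee_rot: [-1.564, 0.173, -0.176]
ft_force: [-2.5, -0.4, 11.3]
grip_width: 0.0156
```

```bash
python3 st.py
```

```text
10.3 pos [ 0.5478 -0.0975  0.0998] ptr ang 167.28 F [-2.55 -0.38 11.32] T [ 0.123  0.377 -0.203] w 0.0156
```

Emit:
jog_arm --rows '[{"grip": 1, "dp": [0, 0, 0], "roll": -1}, {"grip": 1, "dp": [0, 0, 0], "roll": -1}, {"grip": 1, "dp": [0, 0, 0], "roll": -1}, {"grip": 1, "dp": [0, 0, 0], "roll": -1}, {"grip": 1, "dp": [0, 0, 0], "roll": 0}, {"grip": 1, "dp": [0, 0, 0], "roll": 0}, {"grip": 1, "dp": [0, 0, 0], "roll": 0}, {"grip": 1, "dp": [0, 0, 0], "roll": 0}, {"grip": 1, "dp": [0, 0, 0], "roll": 0}, {"grip": 1, "dp": [0, 0, 0], "roll": 0}]'

```text
clock: 11.13
tool_pos: [0.5477, -0.0975, 0.0999]
ee_rot: [-1.568, 0.118, -0.121]
ft_force: [-3.2, -1.0, 10.7]
grip_width: 0.0154
```

```bash
python3 st.py
```

```text
11.1333 pos [ 0.5477 -0.0975  0.0999] ptr ang 171.28 F [-3.25 -1.01 10.73] T [ 0.119  0.373 -0.185] w 0.0154
```

Emit:
jog_arm --rows '[{"grip": 1, "dp": [-0.02, 0, 0], "roll": -1}, {"grip": 1, "dp": [0, 0, 0], "roll": -1}, {"grip": 1, "dp": [0, 0, 0], "roll": -1}, {"grip": 1, "dp": [0, 0, 0], "roll": 0}, {"grip": 1, "dp": [0, 0, 0], "roll": 0}, {"grip": 1, "dp": [0, 0, 0], "roll": 0}, {"grip": 1, "dp": [0, 0, 0], "roll": 0}, {"grip": 1, "dp": [0, 0, 0], "roll": 0}, {"grip": 1, "dp": [0, 0, 0], "roll": 0}, {"grip": 1, "dp": [0, 0, 0], "roll": 0}]'

```text
clock: 11.97
tool_pos: [0.5476, -0.0972, 0.0999]
ee_rot: [-1.57, 0.076, -0.079]
ft_force: [-2.8, 0.7, 11.9]
grip_width: 0.0159
```

```bash
python3 st.py
```

```text
11.9667 pos [ 0.5476 -0.0972  0.0999] ptr ang 174.36 F [-2.77  0.65 11.92] T [0.222 0.264 0.048] w 0.0159
```

Emit:
jog_arm --rows '[{"grip": 1, "dp": [0, 0, 0], "roll": -1}, {"grip": 1, "dp": [0, 0, 0], "roll": -1}, {"grip": 1, "dp": [0, 0, 0], "roll": 0}, {"grip": 1, "dp": [0, 0, 0], "roll": 0}, {"grip": 1, "dp": [0, 0, 0], "roll": 0}, {"grip": 1, "dp": [0, 0, 0], "roll": 0}, {"grip": 1, "dp": [0, 0, 0], "roll": 0}, {"grip": 1, "dp": [0, 0, 0], "roll": 0}, {"grip": 1, "dp": [0, 0, 0], "roll": 0}, {"grip": 1, "dp": [0, 0, 0], "roll": 0}]'

```text
clock: 12.8
tool_pos: [0.5476, -0.097, 0.0999]
ee_rot: [-1.571, 0.048, -0.05]
ft_force: [-2.2, 1.0, 11.2]
grip_width: 0.0158
```

```bash
python3 st.py
```

```text
12.8 pos [ 0.5476 -0.097   0.0999] ptr ang 176.43 F [-2.19  0.95 11.24] T [0.233 0.201 0.312] w 0.0158
```

Emit:
jog_arm --rows '[{"grip": 1, "dp": [0, 0, 0], "roll": -1}, {"grip": 1, "dp": [0, 0, 0], "roll": -1}, {"grip": 1, "dp": [0, 0, 0], "roll": 0}, {"grip": 1, "dp": [0, 0, 0], "roll": 0}, {"grip": 1, "dp": [0, 0, 0], "roll": 0}, {"grip": 1, "dp": [0, 0, 0], "roll": 0}, {"grip": 1, "dp": [0, 0, 0], "roll": 0}, {"grip": 1, "dp": [0, 0, 0], "roll": 0}, {"grip": 1, "dp": [0, 0, 0], "roll": 0}, {"grip": 1, "dp": [0, 0, 0], "roll": 0}]'

```text
clock: 13.63
tool_pos: [0.5477, -0.0973, 0.0998]
ee_rot: [-1.572, 0.021, -0.024]
ft_force: [-2.1, -0.0, 11.5]
grip_width: 0.0157
```

```bash
python3 st.py
```

```text
13.6333 pos [ 0.5477 -0.0973  0.0998] ptr ang 178.35 F [-2.09 -0.05 11.48] T [ 0.195  0.285 -0.032] w 0.0157
```

Emit:
jog_arm --rows '[{"grip": 1, "dp": [0, 0, 0], "roll": -1}, {"grip": 1, "dp": [0, 0, 0], "roll": -1}, {"grip": 1, "dp": [0, 0, 0], "roll": 0}, {"grip": 1, "dp": [0, 0, 0], "roll": 0}, {"grip": 1, "dp": [0, 0, 0], "roll": 0}, {"grip": 1, "dp": [0, 0, 0], "roll": 0}, {"grip": 1, "dp": [0, 0, 0], "roll": 0}, {"grip": 1, "dp": [0, 0, 0], "roll": 0}, {"grip": 1, "dp": [0, 0, 0], "roll": 0}, {"grip": 1, "dp": [0, 0, 0], "roll": 0}]'

```text
clock: 14.47
tool_pos: [0.5479, -0.0975, 0.0996]
ee_rot: [-1.571, -0.004, 0.001]
ft_force: [-0.1, -1.0, 9.5]
grip_width: 0.0156
```

```bash
python3 st.py
python3 - <<'E'
from h import *
c=arm.calibration("wrist");im=arm.read_camera("wrist");cv2.imwrite("pics/w3.png",im[:,:,::-1]);np.savez("w3.npz",**c)
E
```

```text
14.4667 pos [ 0.5479 -0.0975  0.0996] ptr ang -179.82 F [-0.08 -0.96  9.47] T [ 0.108  0.252 -0.592] w 0.0156
```

View pics/w3.png

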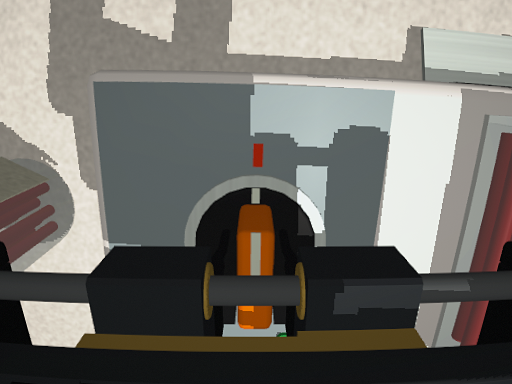

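The pointer at (255,195) lines up with the red mark (258,155), and the torque jump to -0.59 N m confirms the home stop, with home at about 178.3°. Now turning clockwise.

Emit:
jog_arm --rows '[{"grip": 1, "dp": [0, 0.03, 0], "roll": 1}, {"grip": 1, "dp": [0, 0, 0], "roll": 2}, {"grip": 1, "dp": [0, 0, 0], "roll": 2}, {"grip": 1, "dp": [0, 0, 0], "roll": 2}, {"grip": 1, "dp": [0, 0, 0], "roll": 2}, {"grip": 1, "dp": [0, 0, 0], "roll": 2}, {"grip": 1, "dp": [0, 0, 0], "roll": 2}, {"grip": 1, "dp": [0, 0, 0], "roll": 0}, {"grip": 1, "dp": [0, 0, 0], "roll": 0}, {"grip": 1, "dp": [0, 0, 0], "roll": 0}]'

```text
clock: 15.35
tool_pos: [0.5477, -0.0975, 0.0996]
ee_rot: [-1.564, 0.173, -0.176]
ft_force: [-1.7, -1.6, 11.5]
grip_width: 0.0158
```

```bash
python3 st.py
```

```text
15.35 pos [ 0.5477 -0.0975  0.0996] ptr ang 167.27 F [-1.7  -1.62 11.51] T [ 0.084  0.345 -0.287] w 0.0158
```

Emit:
jog_arm --rows '[{"grip": 1, "dp": [0, 0, 0], "roll": 1}, {"grip": 1, "dp": [0, 0, 0], "roll": 1}, {"grip": 1, "dp": [0, 0, 0], "roll": 1}, {"grip": 1, "dp": [0, 0, 0], "roll": 1}, {"grip": 1, "dp": [0, 0, 0], "roll": 0}, {"grip": 1, "dp": [0, 0, 0], "roll": 0}, {"grip": 1, "dp": [0, 0, 0], "roll": 0}, {"grip": 1, "dp": [0, 0, 0], "roll": 0}, {"grip": 1, "dp": [0, 0, 0], "roll": 0}, {"grip": 1, "dp": [0, 0, 0], "roll": 0}]'

```text
clock: 16.18
tool_pos: [0.5476, -0.0967, 0.0994]
ee_rot: [-1.56, 0.225, -0.227]
ft_force: [-1.0, 1.9, 9.7]
grip_width: 0.0158
```

```bash
python3 st.py
```

```text
16.1833 pos [ 0.5476 -0.0967  0.0994] ptr ang 163.51 F [-1.01  1.85  9.66] T [0.314 0.123 0.502] w 0.0158
```

Emit:
jog_arm --rows '[{"grip": 1, "dp": [0, 0, 0], "roll": 1}, {"grip": 1, "dp": [0, 0, 0], "roll": 1}, {"grip": 1, "dp": [0, 0, 0], "roll": 1}, {"grip": 1, "dp": [0, 0, 0], "roll": 1}, {"grip": 1, "dp": [0, 0, 0], "roll": 1}, {"grip": 1, "dp": [0, 0, 0], "roll": 1}, {"grip": 1, "dp": [0, 0, 0], "roll": 0}, {"grip": 1, "dp": [0, 0, 0], "roll": 0}, {"grip": 1, "dp": [0, 0, 0], "roll": 0}, {"grip": 1, "dp": [0, 0, 0], "roll": 0}]'

```text
clock: 17.02
tool_pos: [0.5477, -0.0974, 0.0996]
ee_rot: [-1.549, 0.31, -0.313]
ft_force: [-2.2, 0.4, 11.6]
grip_width: 0.0155
```

```bash
python3 st.py
```

```text
17.0167 pos [ 0.5477 -0.0974  0.0996] ptr ang 157.27 F [-2.24  0.36 11.59] T [ 0.219  0.319 -0.3  ] w 0.0155
```

Emit:
jog_arm --rows '[{"grip": 1, "dp": [0, 0, 0], "roll": 1}, {"grip": 1, "dp": [0, 0, 0], "roll": 1}, {"grip": 1, "dp": [0, 0, 0], "roll": 1}, {"grip": 1, "dp": [0, 0, 0], "roll": 0}, {"grip": 1, "dp": [0, 0, 0], "roll": 0}, {"grip": 1, "dp": [0, 0, 0], "roll": 0}, {"grip": 1, "dp": [0, 0, 0], "roll": 0}, {"grip": 1, "dp": [0, 0, 0], "roll": 0}, {"grip": 1, "dp": [0, 0, 0], "roll": 0}, {"grip": 1, "dp": [0, 0, 0], "roll": 0}]'

```text
clock: 17.85
tool_pos: [0.5477, -0.0973, 0.0998]
ee_rot: [-1.542, 0.35, -0.353]
ft_force: [-3.0, -0.3, 12.7]
grip_width: 0.016
```

```bash
python3 st.py
```

```text
17.85 pos [ 0.5477 -0.0973  0.0998] ptr ang 154.31 F [-3.05 -0.33 12.66] T [ 0.24   0.324 -0.079] w 0.016
```

Emit:
jog_arm --rows '[{"grip": 1, "dp": [0, 0, 0], "roll": 1}, {"grip": 1, "dp": [0, 0, 0], "roll": 1}, {"grip": 1, "dp": [0, 0, 0], "roll": 1}, {"grip": 1, "dp": [0, 0, 0], "roll": 1}, {"grip": 1, "dp": [0, 0, 0], "roll": 0}, {"grip": 1, "dp": [0, 0, 0], "roll": 0}, {"grip": 1, "dp": [0, 0, 0], "roll": 0}, {"grip": 1, "dp": [0, 0, 0], "roll": 0}, {"grip": 1, "dp": [0, 0, 0], "roll": 0}, {"grip": 1, "dp": [0, 0, 0], "roll": 0}]'

```text
clock: 18.68
tool_pos: [0.5475, -0.0964, 0.0996]
ee_rot: [-1.533, 0.402, -0.404]
ft_force: [-1.7, 3.7, 11.3]
grip_width: 0.0159
```

```bash
python3 st.py
```

```text
18.6833 pos [ 0.5475 -0.0964  0.0996] ptr ang 150.54 F [-1.68  3.69 11.34] T [0.529 0.256 0.637] w 0.0159
```

Emit:
jog_arm --rows '[{"grip": 1, "dp": [0, 0, 0], "roll": 1}, {"grip": 1, "dp": [0, 0, 0], "roll": 1}, {"grip": 1, "dp": [0, 0, 0], "roll": 1}, {"grip": 1, "dp": [0, 0, 0], "roll": 1}, {"grip": 1, "dp": [0, 0, 0], "roll": 0}, {"grip": 1, "dp": [0, 0, 0], "roll": 0}, {"grip": 1, "dp": [0, 0, 0], "roll": 0}, {"grip": 1, "dp": [0, 0, 0], "roll": 0}, {"grip": 1, "dp": [0, 0, 0], "roll": 0}, {"grip": 1, "dp": [0, 0, 0], "roll": 0}]'

```text
clock: 19.52
tool_pos: [0.5476, -0.0972, 0.0994]
ee_rot: [-1.521, 0.459, -0.462]
ft_force: [-1.6, -0.7, 10.5]
grip_width: 0.0159
```

```bash
python3 st.py
```

```text
19.5167 pos [ 0.5476 -0.0972  0.0994] ptr ang 146.33 F [-1.59 -0.66 10.5 ] T [ 0.217  0.248 -0.058] w 0.0159
```

Emit:
jog_arm --rows '[{"grip": 1, "dp": [0, 0, 0], "roll": 1}, {"grip": 1, "dp": [0, 0, 0], "roll": 1}, {"grip": 1, "dp": [0, 0, 0], "roll": 1}, {"grip": 1, "dp": [0, 0, 0], "roll": 0}, {"grip": 1, "dp": [0, 0, 0], "roll": 0}, {"grip": 1, "dp": [0, 0, 0], "roll": 0}, {"grip": 1, "dp": [0, 0, 0], "roll": 0}, {"grip": 1, "dp": [0, 0, 0], "roll": 0}, {"grip": 1, "dp": [0, 0, 0], "roll": 0}, {"grip": 1, "dp": [0, 0, 0], "roll": 0}]'

```text
clock: 20.35
tool_pos: [0.5476, -0.0973, 0.0998]
ee_rot: [-1.512, 0.5, -0.503]
ft_force: [-2.9, 0.0, 13.7]
grip_width: 0.0159
```

```bash
python3 st.py
```

```text
20.35 pos [ 0.5476 -0.0973  0.0998] ptr ang 143.31 F [-2.92  0.04 13.66] T [ 0.282  0.339 -0.132] w 0.0159
```

Emit:
jog_arm --rows '[{"grip": 1, "dp": [0, 0, 0], "roll": 1}, {"grip": 1, "dp": [0, 0, 0], "roll": 1}, {"grip": 1, "dp": [0, 0, 0], "roll": 0}, {"grip": 1, "dp": [0, 0, 0], "roll": 0}, {"grip": 1, "dp": [0, 0, 0], "roll": 0}, {"grip": 1, "dp": [0, 0, 0], "roll": 0}, {"grip": 1, "dp": [0, 0, 0], "roll": 0}, {"grip": 1, "dp": [0, 0, 0], "roll": 0}, {"grip": 1, "dp": [0, 0, 0], "roll": 0}, {"grip": 1, "dp": [0, 0, 0], "roll": 0}]'

```text
clock: 21.18
tool_pos: [0.5477, -0.0972, 0.0996]
ee_rot: [-1.505, 0.527, -0.53]
ft_force: [-0.9, 0.1, 12.1]
grip_width: 0.0156
```

```bash
python3 st.py
python3 - <<'E'
from h import *
c=arm.calibration("wrist");im=arm.read_camera("wrist");cv2.imwrite("pics/w4.png",im[:,:,::-1])
E
```

```text
21.1833 pos [ 0.5477 -0.0972  0.0996] ptr ang 141.32 F [-0.86  0.1  12.08] T [ 0.28   0.286 -0.087] w 0.0156
```

View pics/w4.png

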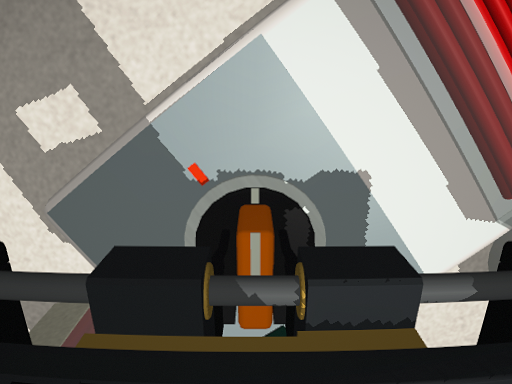

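The pointer is still at (255,195) between the pads, so the bar hasn't slipped and the tool angle equals the dial angle. Continuing.

Emit:
jog_arm --rows '[{"grip": 1, "dp": [0, 0, 0], "roll": 1}, {"grip": 1, "dp": [0, 0, 0], "roll": 1}, {"grip": 1, "dp": [0, 0, 0], "roll": 0}, {"grip": 1, "dp": [0, 0, 0], "roll": 0}, {"grip": 1, "dp": [0, 0, 0], "roll": 0}, {"grip": 1, "dp": [0, 0, 0], "roll": 0}, {"grip": 1, "dp": [0, 0, 0], "roll": 0}, {"grip": 1, "dp": [0, 0, 0], "roll": 0}, {"grip": 1, "dp": [0, 0, 0], "roll": 0}, {"grip": 1, "dp": [0, 0, 0], "roll": 0}]'

```text
clock: 22.07
tool_pos: [0.5477, -0.097, 0.0994]
ee_rot: [-1.499, 0.553, -0.556]
ft_force: [-0.7, 1.3, 9.9]
grip_width: 0.0156
```

```bash
python3 st.py
```

```text
22.0667 pos [ 0.5477 -0.097   0.0994] ptr ang 139.4 F [-0.71  1.33  9.94] T [0.362 0.161 0.212] w 0.0156
```

Emit:
jog_arm --rows '[{"grip": 1, "dp": [0, 0, 0], "roll": 1}, {"grip": 1, "dp": [0, 0, 0], "roll": 1}, {"grip": 1, "dp": [0, 0, 0], "roll": 0}, {"grip": 1, "dp": [0, 0, 0], "roll": 0}, {"grip": 1, "dp": [0, 0, 0], "roll": 0}, {"grip": 1, "dp": [0, 0, 0], "roll": 0}, {"grip": 1, "dp": [0, 0, 0], "roll": 0}, {"grip": 1, "dp": [0, 0, 0], "roll": 0}, {"grip": 1, "dp": [0, 0, 0], "roll": 0}, {"grip": 1, "dp": [0, 0, 0], "roll": 0}]'

```text
clock: 22.9
tool_pos: [0.5476, -0.097, 0.0997]
ee_rot: [-1.491, 0.58, -0.583]
ft_force: [-3.1, 0.9, 11.4]
grip_width: 0.0156
```

```bash
python3 st.py
```

```text
22.9 pos [ 0.5476 -0.097   0.0997] ptr ang 137.37 F [-3.05  0.88 11.45] T [0.356 0.223 0.059] w 0.0156
```

Emit:
jog_arm --rows '[{"grip": 1, "dp": [0, 0, 0], "roll": 1}, {"grip": 1, "dp": [0, 0, 0], "roll": 1}, {"grip": 1, "dp": [0, 0, 0], "roll": 0}, {"grip": 1, "dp": [0, 0, 0], "roll": 0}, {"grip": 1, "dp": [0, 0, 0], "roll": 0}, {"grip": 1, "dp": [0, 0, 0], "roll": 0}, {"grip": 1, "dp": [0, 0, 0], "roll": 0}, {"grip": 1, "dp": [0, 0, 0], "roll": 0}, {"grip": 1, "dp": [0, 0, 0], "roll": 0}, {"grip": 1, "dp": [0, 0, 0], "roll": 0}]'

```text
clock: 23.73
tool_pos: [0.5476, -0.0968, 0.0997]
ee_rot: [-1.484, 0.607, -0.61]
ft_force: [-1.4, 1.5, 12.9]
grip_width: 0.0157
```

```bash
python3 st.py
```

```text
23.7333 pos [ 0.5476 -0.0968  0.0997] ptr ang 135.42 F [-1.37  1.49 12.94] T [0.376 0.247 0.279] w 0.0157
```

```bash
cat > av.py <<'E'
from h import *
L=[]
for i in range(6):
    s=arm.state();R=cv2.Rodrigues(s["ee_rot"])[0]
    L.append([np.degrees(np.arctan2(-R[1,0],-R[0,0])),*s["ft_force"],s["ft_torque"][2],s["joint_torque"][5],s["tool_pos"][2]*1000])
    if i<5: arm.read_camera("wrist")
L=np.array(L);print(s["clock"],"ang Fx Fy Fz Tz j6 z\n",L.mean(0).round(3),"\n",L.std(0).round(3), L[:,4].round(2),L[:,5].round(3))
E
python3 av.py
```

```text
23.9833 ang Fx Fy Fz Tz j6 z
 [135.424  -2.282   1.842  12.691   0.293   0.286  99.741] 
 [0.002 0.611 0.312 0.367 0.013 0.    0.011] [0.28 0.29 0.3  0.32 0.28 0.29] [0.286 0.286 0.286 0.286 0.286 0.286]
```

Create st.py:
```python
from h import *
s=arm.state();R=cv2.Rodrigues(s["ee_rot"])[0]
print(s["clock"],"pos",np.round(s["tool_pos"],4),"ang",round(np.degrees(np.arctan2(-R[1,0],-R[0,0])),2),"F",np.round(s["ft_force"],2),"Tz",round(s["ft_torque"][2],3),"j6",round(s["joint_torque"][5],3))
```

```text
(no output)
```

Emit:
jog_arm --rows '[{"grip": 1, "dp": [-0.02, 0, 0], "roll": 1}, {"grip": 1, "dp": [0, 0, 0], "roll": 0.5}, {"grip": 1, "dp": [0, 0, 0], "roll": 0}, {"grip": 1, "dp": [0, 0, 0], "roll": 0}, {"grip": 1, "dp": [0, 0, 0], "roll": 0}, {"grip": 1, "dp": [0, 0, 0], "roll": 0}, {"grip": 1, "dp": [0, 0, 0], "roll": 0}, {"grip": 1, "dp": [0, 0, 0], "roll": 0}, {"grip": 1, "dp": [0, 0, 0], "roll": 0}, {"grip": 1, "dp": [0, 0, 0], "roll": 0}]'

```text
clock: 24.82
tool_pos: [0.5477, -0.0974, 0.0996]
ee_rot: [-1.477, 0.629, -0.633]
ft_force: [-2.0, 0.1, 11.8]
grip_width: 0.0155
```

```bash
python3 st.py
```

```text
24.8167 pos [ 0.5477 -0.0974  0.0996] ang 133.75 F [-1.96  0.14 11.76] Tz -0.284 j6 -0.291
```

Emit:
jog_arm --rows '[{"grip": 1, "dp": [0, 0, 0], "roll": 1}, {"grip": 1, "dp": [0, 0, 0], "roll": 0.5}, {"grip": 1, "dp": [0, 0, 0], "roll": 0}, {"grip": 1, "dp": [0, 0, 0], "roll": 0}, {"grip": 1, "dp": [0, 0, 0], "roll": 0}, {"grip": 1, "dp": [0, 0, 0], "roll": 0}, {"grip": 1, "dp": [0, 0, 0], "roll": 0}, {"grip": 1, "dp": [0, 0, 0], "roll": 0}, {"grip": 1, "dp": [0, 0, 0], "roll": 0}, {"grip": 1, "dp": [0, 0, 0], "roll": 0}]'

```text
clock: 25.65
tool_pos: [0.5476, -0.097, 0.0996]
ee_rot: [-1.471, 0.648, -0.651]
ft_force: [-0.4, 1.1, 11.2]
grip_width: 0.0157
```

```bash
python3 st.py
```

```text
25.65 pos [ 0.5476 -0.097   0.0996] ang 132.35 F [-0.41  1.08 11.17] Tz 0.024 j6 0.043
```

Emit:
jog_arm --rows '[{"grip": 1, "dp": [0, 0, 0], "roll": 1}, {"grip": 1, "dp": [0, 0, 0], "roll": 1}, {"grip": 1, "dp": [0, 0, 0], "roll": 0}, {"grip": 1, "dp": [0, 0, 0], "roll": 0}, {"grip": 1, "dp": [0, 0, 0], "roll": 0}, {"grip": 1, "dp": [0, 0, 0], "roll": 0}, {"grip": 1, "dp": [0, 0, 0], "roll": 0}, {"grip": 1, "dp": [0, 0, 0], "roll": 0}, {"grip": 1, "dp": [0, 0, 0], "roll": 0}, {"grip": 1, "dp": [0, 0, 0], "roll": 0}]'

```text
clock: 26.48
tool_pos: [0.5477, -0.0972, 0.0998]
ee_rot: [-1.462, 0.676, -0.679]
ft_force: [-2.8, -1.0, 12.8]
grip_width: 0.0158
```

```bash
python3 st.py
```

```text
26.4833 pos [ 0.5477 -0.0972  0.0998] ang 130.29 F [-2.81 -1.04 12.79] Tz -0.137 j6 -0.149
```

Emit:
jog_arm --rows '[{"grip": 1, "dp": [0, 0, 0], "roll": 1}, {"grip": 1, "dp": [0, 0, 0], "roll": 1}, {"grip": 1, "dp": [0, 0, 0], "roll": 0}, {"grip": 1, "dp": [0, 0, 0], "roll": 0}, {"grip": 1, "dp": [0, 0, 0], "roll": 0}, {"grip": 1, "dp": [0, 0, 0], "roll": 0}, {"grip": 1, "dp": [0, 0, 0], "roll": 0}, {"grip": 1, "dp": [0, 0, 0], "roll": 0}, {"grip": 1, "dp": [0, 0, 0], "roll": 0}, {"grip": 1, "dp": [0, 0, 0], "roll": 0}]'

```text
clock: 27.32
tool_pos: [0.5476, -0.0969, 0.0998]
ee_rot: [-1.454, 0.701, -0.705]
ft_force: [-1.4, 1.1, 11.7]
grip_width: 0.0157
```

```bash
python3 st.py
```

```text
27.3167 pos [ 0.5476 -0.0969  0.0998] ang 128.38 F [-1.39  1.13 11.7 ] Tz 0.128 j6 0.147
```

Emit:
jog_arm --rows '[{"grip": 1, "dp": [0, -0.3, 0], "roll": 0}, {"grip": 1, "dp": [0, -0.3, 0], "roll": 0}, {"grip": 1, "dp": [0, -0.1, 0], "roll": 0}, {"grip": 1, "dp": [0, 0, 0], "roll": 0}, {"grip": 4, "dp": [0, 0, 0], "roll": 0}, {"grip": 4, "dp": [0, 0, 0], "roll": 0}, {"grip": 4, "dp": [0, 0, 0], "roll": 0}, {"grip": 4, "dp": [0, 0, 0], "roll": 0}, {"grip": 4, "dp": [0, 0, 0], "roll": 0}, {"grip": 4, "dp": [0, 0, 0], "roll": 0}]'

```text
clock: 28.15
tool_pos: [0.5467, -0.0967, 0.1046]
ee_rot: [-1.454, 0.704, -0.703]
ft_force: [-0.0, 0.3, -0.4]
grip_width: 0.0387
```

```bash
python3 st.py
python3 - <<'E'
from h import *
c=arm.calibration("wrist");im=arm.read_camera("wrist")[:,:,::-1];np.savez("w5.npz",**c);cv2.imwrite("pics/w5.png",im)
cv2.imwrite("pics/w5z.png",cv2.resize(im[150:350,160:360],None,fx=3,fy=3,interpolation=cv2.INTER_NEAREST))
E
```

```text
28.15 pos [ 0.5467 -0.0967  0.1046] ang 128.35 F [-0.05  0.27 -0.4 ] Tz -0.021 j6 0.0
```

View pics/w5z.png

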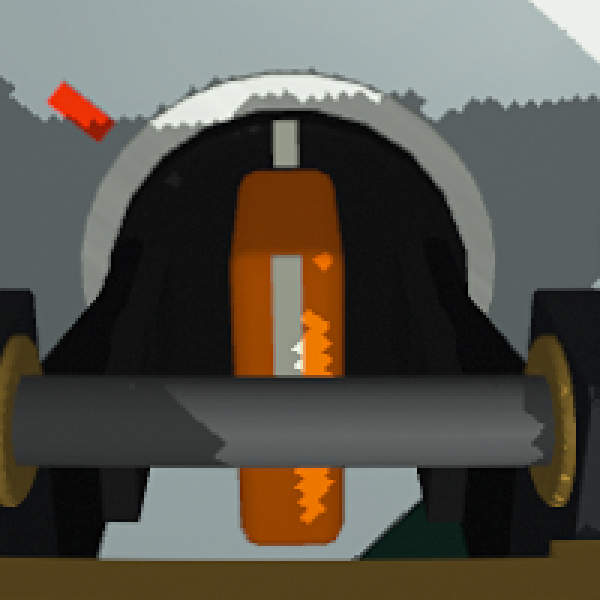

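Run:
```python
from h import *
c=dict(np.load("w5.npz"));P=lambda x,y:(160+x/3-.33,150+y/3-.33)
W=lambda x,y,z:onz("wrist",P(x,y),z,c)
a=W(286,120,.102);print(a,"ptr",[np.degrees(np.arctan2(*(a[:2]-q)[::-1])) for q in [np.array([.5475,-.097]),np.array([.547,-.0965])]])
b=W(286,165,.102);d=a-b;print("line",np.degrees(np.arctan2(d[1],d[0])))
p=W(287,262,.14);q=W(292,542,.14);d=p-q;print("bar",p,q,np.degrees(np.arctan2(d[1],d[0])),np.linalg.norm(d))
print("mark",W(80,111,.09))
```

```text
[ 0.52789108 -0.07221344  0.102     ] ptr [np.float64(128.3479080056459), np.float64(128.19603915952797)]
line 128.453628758384
bar [ 0.53352122 -0.07930636  0.14      ] [ 0.56314047 -0.1153474   0.14      ] 129.41404492678913 0.04665035979618792
mark [ 0.49962863 -0.09691099  0.09      ]
```

Locked at about 129°. From the start rest at 153.4°, two clicks means 117–129° and one click means 135–141°, so this can only be rest 4. Rest 5 must therefore lie at 110.7–116.7°. Regrasp, press, and turn to about 114°, which is safe for any spacing.

Emit:
jog_arm --rows '[{"grip": 4, "dp": [0.07, 0, 0.04], "roll": 0}, {"grip": 1, "dp": [0, 0, 0], "roll": 0}, {"grip": 1, "dp": [0, 0, 0], "roll": 0}, {"grip": 1, "dp": [0, 0, 0], "roll": 0}, {"grip": 1, "dp": [0, 0, 0], "roll": 0}, {"grip": 1, "dp": [0, 0, 0], "roll": 0}, {"grip": 1, "dp": [0, 0, 0], "roll": 0}, {"grip": 1, "dp": [0, 0, 0], "roll": 0}, {"grip": 1, "dp": [0, 0, 0], "roll": 0}, {"grip": 1, "dp": [0, 0, 0], "roll": 0}]' --force 45

```text
clock: 29.03
tool_pos: [0.5476, -0.097, 0.1049]
ee_rot: [-1.454, 0.704, -0.703]
ft_force: [-0.1, 0.5, -0.1]
grip_width: 0.0157
```

Emit:
jog_arm --rows '[{"grip": 1, "dp": [0, 0.1, 0], "roll": 0}, {"grip": 1, "dp": [0, 0.1, 0], "roll": 0}, {"grip": 1, "dp": [0, 0.1, 0], "roll": 0}, {"grip": 1, "dp": [0, 0.1, 0], "roll": 0}, {"grip": 1, "dp": [0, 0.1, 0], "roll": 0}, {"grip": 1, "dp": [0, 0.1, 0], "roll": 0}, {"grip": 1, "dp": [0, 0, 0], "roll": 0}, {"grip": 1, "dp": [0, 0, 0], "roll": 0}, {"grip": 1, "dp": [0, 0, 0], "roll": 0}, {"grip": 1, "dp": [0, 0, 0], "roll": 0}]'

```text
clock: 29.87
tool_pos: [0.5477, -0.0971, 0.1003]
ee_rot: [-1.454, 0.703, -0.704]
ft_force: [-3.0, 1.2, 12.5]
grip_width: 0.016
```

```bash
python3 st.py
```

```text
29.8667 pos [ 0.5477 -0.0971  0.1003] ang 128.37 F [-3.01  1.17 12.51] Tz 0.084 j6 0.12
```

Emit:
jog_arm --rows '[{"grip": 1, "dp": [0, 0.08, 0], "roll": 0}, {"grip": 1, "dp": [0, 0, 0], "roll": 1}, {"grip": 1, "dp": [0, 0, 0], "roll": 1}, {"grip": 1, "dp": [0, 0, 0], "roll": 1}, {"grip": 1, "dp": [0, 0, 0], "roll": 1}, {"grip": 1, "dp": [0, 0, 0], "roll": 0}, {"grip": 1, "dp": [0, 0, 0], "roll": 0}, {"grip": 1, "dp": [0, 0, 0], "roll": 0}, {"grip": 1, "dp": [0, 0, 0], "roll": 0}, {"grip": 1, "dp": [0, 0, 0], "roll": 0}]'

```text
clock: 30.7
tool_pos: [0.5476, -0.0969, 0.0997]
ee_rot: [-1.435, 0.756, -0.757]
ft_force: [-2.4, 1.2, 12.2]
grip_width: 0.0155
```

```bash
python3 st.py
```

```text
30.7 pos [ 0.5476 -0.0969  0.0997] ang 124.41 F [-2.36  1.21 12.22] Tz 0.28 j6 0.287
```

Depth is good and the resistance reads 0.28 N m. Continue.

Emit:
jog_arm --rows '[{"grip": 1, "dp": [0, 0, 0], "roll": 1}, {"grip": 1, "dp": [0, 0, 0], "roll": 1}, {"grip": 1, "dp": [0, 0, 0], "roll": 1}, {"grip": 1, "dp": [0, 0, 0], "roll": 1}, {"grip": 1, "dp": [0, 0, 0], "roll": 0}, {"grip": 1, "dp": [0, 0, 0], "roll": 0}, {"grip": 1, "dp": [0, 0, 0], "roll": 0}, {"grip": 1, "dp": [0, 0, 0], "roll": 0}, {"grip": 1, "dp": [0, 0, 0], "roll": 0}, {"grip": 1, "dp": [0, 0, 0], "roll": 0}]'

```text
clock: 31.53
tool_pos: [0.5478, -0.0978, 0.0998]
ee_rot: [-1.413, 0.812, -0.814]
ft_force: [-4.5, -0.7, 12.6]
grip_width: 0.0155
```

```bash
python3 st.py
```

```text
31.5333 pos [ 0.5478 -0.0978  0.0998] ang 120.18 F [-4.45 -0.68 12.62] Tz -0.51 j6 -0.507
```

Emit:
jog_arm --rows '[{"grip": 1, "dp": [0, 0, 0], "roll": 1}, {"grip": 1, "dp": [0, 0, 0], "roll": 1}, {"grip": 1, "dp": [0, 0, 0], "roll": 1}, {"grip": 1, "dp": [0, 0, 0], "roll": 0}, {"grip": 1, "dp": [0, 0, 0], "roll": 0}, {"grip": 1, "dp": [0, 0, 0], "roll": 0}, {"grip": 1, "dp": [0, 0, 0], "roll": 0}, {"grip": 1, "dp": [0, 0, 0], "roll": 0}, {"grip": 1, "dp": [0, 0, 0], "roll": 0}, {"grip": 1, "dp": [0, 0, 0], "roll": 0}]'

```text
clock: 32.37
tool_pos: [0.5477, -0.0972, 0.0996]
ee_rot: [-1.398, 0.851, -0.852]
ft_force: [-3.2, 0.5, 11.3]
grip_width: 0.0154
```

```bash
python3 st.py
```

```text
32.3667 pos [ 0.5477 -0.0972  0.0996] ang 117.33 F [-3.22  0.46 11.31] Tz 0.05 j6 0.013
```

Emit:
jog_arm --rows '[{"grip": 1, "dp": [0, 0, 0], "roll": 1}, {"grip": 1, "dp": [0, 0, 0], "roll": 1}, {"grip": 1, "dp": [0, 0, 0], "roll": 0}, {"grip": 1, "dp": [0, 0, 0], "roll": 0}, {"grip": 1, "dp": [0, 0, 0], "roll": 0}, {"grip": 1, "dp": [0, 0, 0], "roll": 0}, {"grip": 1, "dp": [0, 0, 0], "roll": 0}, {"grip": 1, "dp": [0, 0, 0], "roll": 0}, {"grip": 1, "dp": [0, 0, 0], "roll": 0}, {"grip": 1, "dp": [0, 0, 0], "roll": 0}]'

```text
clock: 33.2
tool_pos: [0.5477, -0.0968, 0.0993]
ee_rot: [-1.387, 0.876, -0.877]
ft_force: [-2.3, 1.7, 8.8]
grip_width: 0.0157
```

```bash
python3 st.py
```

```text
33.2 pos [ 0.5477 -0.0968  0.0993] ang 115.43 F [-2.27  1.7   8.83] Tz 0.39 j6 0.347
```

Clear snap-over near 121°, and resistance is back at 115.4°, so it is at rest 5. Let go here.

Emit:
jog_arm --rows '[{"grip": 1, "dp": [0, -0.3, 0], "roll": 0}, {"grip": 1, "dp": [0, -0.3, 0], "roll": 0}, {"grip": 1, "dp": [0, -0.1, 0], "roll": 0}, {"grip": 1, "dp": [0, 0, 0], "roll": 0}, {"grip": 5, "dp": [0, 0, 0], "roll": 0}, {"grip": 5, "dp": [0, 0, 0], "roll": 0}, {"grip": 5, "dp": [0, 0, 0], "roll": 0}, {"grip": 5, "dp": [0, 0, 0], "roll": 0}, {"grip": 5, "dp": [0, 0, 0], "roll": 0}, {"grip": 5, "dp": [0, 0, 0], "roll": 0}]'

```text
clock: 34.03
tool_pos: [0.5478, -0.0972, 0.1051]
ee_rot: [-1.386, 0.877, -0.878]
ft_force: [-0.1, 0.2, -0.4]
grip_width: 0.046
```

```bash
python3 st.py
python3 - <<'E'
from h import *
c=arm.calibration("wrist");im=arm.read_camera("wrist")[:,:,::-1];np.savez("w6.npz",**c);cv2.imwrite("pics/w6.png",im)
cv2.imwrite("pics/w6z.png",cv2.resize(im[150:350,160:360],None,fx=3,fy=3,interpolation=cv2.INTER_NEAREST))
E
```

```text
34.0333 pos [ 0.5478 -0.0972  0.1051] ang 115.34 F [-0.13  0.17 -0.41] Tz 0.016 j6 0.0
```

View pics/w6z.png

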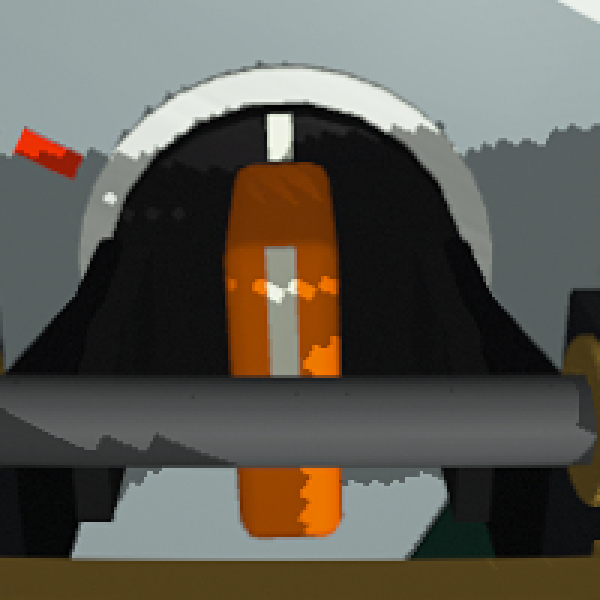

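The bar has settled a degree or so counter-clockwise of the tool, about 116.7°, which is 12° past rest 4. Retract and check from above.

Emit:
jog_arm --rows '[{"grip": 6, "dp": [0, 0, 0], "roll": 0}, {"grip": 6, "dp": [0, -1, 0], "roll": 0}, {"grip": 6, "dp": [0, -2, 0], "roll": 0}, {"grip": 6, "dp": [0, -2, 0], "roll": 0}, {"grip": 6, "dp": [0, -2, 0], "roll": 0}, {"grip": 6, "dp": [0, -2, 0], "roll": 0}, {"grip": 6, "dp": [0, -2, 0], "roll": 0}, {"grip": 6, "dp": [0, -1, 0], "roll": 0}, {"grip": 6, "dp": [0, 0, 0], "roll": 0}, {"grip": 6, "dp": [0, 0, 0], "roll": 0}]'

```text
clock: 34.92
tool_pos: [0.5477, -0.0971, 0.2256]
ee_rot: [-1.386, 0.876, -0.878]
ft_force: [0.2, -0.4, 0.3]
grip_width: 0.06
```

```bash
python3 st.py
python3 - <<'E'
from h import *
c=arm.calibration("wrist");im=arm.read_camera("wrist")[:,:,::-1];np.savez("w7.npz",**c);cv2.imwrite("pics/w7.png",im)
cv2.imwrite("pics/w7z.png",cv2.resize(im[120:240,190:330],None,fx=5,fy=5,interpolation=cv2.INTER_NEAREST))
for n in ["scene","side"]: cv2.imwrite(f"pics/{n}7.png",arm.read_camera(n)[:,:,::-1])
E
```

```text
34.9167 pos [ 0.5477 -0.0971  0.2256] ang 115.36 F [ 0.21 -0.37  0.29] Tz 0.022 j6 0.001
```

View pics/w7z.png

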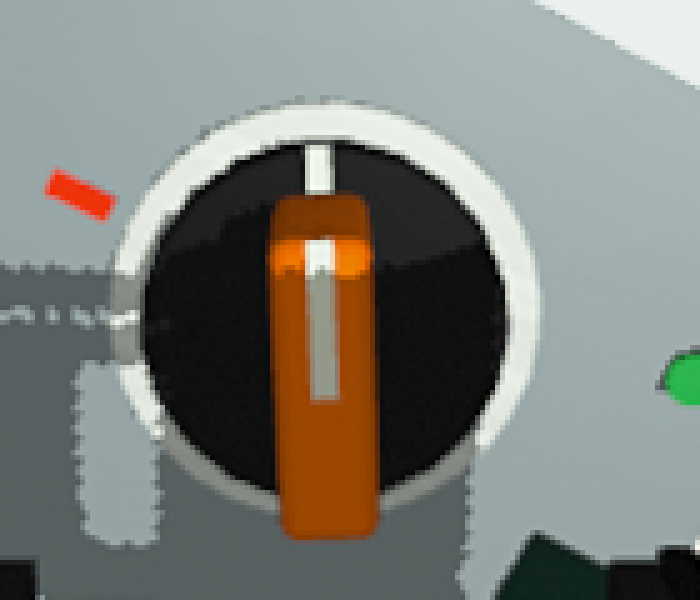

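View pics/side7.png

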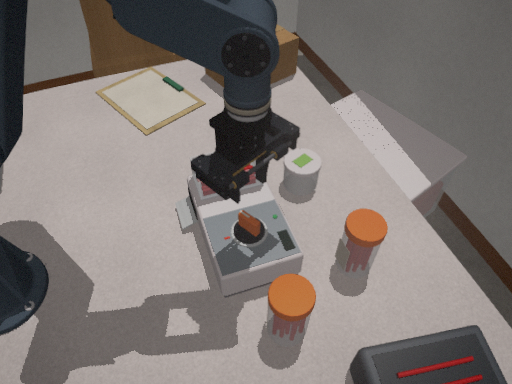

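Run:
```python
from h import *
c=dict(np.load("w7.npz"));P=lambda x,y:(190+x/5-.4,120+y/5-.4)
W=lambda x,y,z:onz("wrist",P(x,y),z,c)
a=W(319,145,.102);m=W(80,195,.09)
pts=np.array([W(142,320,.102),W(509,320,.102),W(325,141,.102)])[:,:2]
A=np.c_[2*pts,np.ones(3)];x=np.linalg.solve(A,(pts**2).sum(1))[:2];print("skirt",x)
g=lambda v:np.degrees(np.arctan2(v[1],v[0]))
print("ptr",g(a[:2]-x),g(a[:2]-[.5475,-.097]),"mark",g(m[:2]-x))
b=np.array([W(269,240,.14),W(371,240,.14),W(380,530,.14),W(281,530,.14)]);d=b[0]+b[1]-b[2]-b[3];print("bar",g(d),b.mean(0),"len",np.linalg.norm(d)/2,"w",np.linalg.norm(b[0]-b[1]))
```

```text
skirt [ 0.54845456 -0.096439  ]
ptr 117.46585652089496 115.46542139383905 mark -179.6940650409665
bar 117.41873459642413 [ 0.54826901 -0.09643627  0.14      ] len 0.046956928903233996 w 0.015316602236623594
```

Side view: jars (364,226) and (291,296) and tub (302,162) are where they were. The pointer is at about 116.9°, and the arm is clear. Angles and snaps agree on 2+2+1 = 5 clicks, so I'm handing in.

Run:
```python
import cv2,numpy as np
a=cv2.imread("pics/side0.png").astype(int);b=cv2.imread("pics/side7.png").astype(int)
d=abs(a-b).sum(2)
for n,(x0,x1,y0,y1) in dict(jarb=(340,392,205,275),jara=(265,320,272,342),tub=(280,325,148,198)).items(): print(n,(d[y0:y1,x0:x1]>80).mean())
from rig import arm
print(arm.finish_job())
```

```text
jarb 0.0
jara 0.0
tub 0.033777777777777775
the job is handed in; nothing more can be done
None
```

I set the dial to five clicks clockwise of home and handed the job in at about 35 s. I let it go to spring up and backed the gripper off to 12 cm above it.

**What I did**
- **Unlock and home:** I pinched the bar and pushed it about 5.5–6 mm down. I turned it two clicks counter-clockwise to home at about 178°. The home stop showed as a jump to about 0.6 N m, less than 2° past home.
- **Five clicks:** I then turned it clockwise, counting snap-overs. I let the dial lock once on the way, at 129°, to check the count by camera, then pushed again for the last click.

**Last checks**
- **Count:** The dial now rests at about 117°, with the start rest at 153° and the check at 129°. With rests 12 to 18° apart, those gaps only fit 2 + 2 + 1 = 5 clicks from home. The snap-overs I felt agree, and the turn stopped at 115.4°, short of half-way to six.
- **Surroundings:** The before and after side views show no change at either jar. About 3% of the pixels around the tub differ. I put that down to the arm's shadow and saw no movement, but did not measure the tub's position again.

**What was less certain**
- **Push depth:** Force and height readings differed by up to about 2 mm. Height put the dial at most about 6.5 mm down. Force ranged from about 4 to 8 mm, briefly 14.6 N, so short moments outside 5–7 mm are possible; the 18 N damage limit was never reached.
- **Torque:** Friction made some single readings jumpy, which is why I did the mid-way lock check.
- **Final angle:** The camera estimates ranged from 115.5° to 117.5°.

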